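# Tip the meal box onto its base and push it onto the mat

### The job

The empty white meal box was left standing on its long side to drain. Using only the fingertips, push it gently over so that it sits flat on its base with the open side up, then push it along the table until its whole base is on the red mat, and leave it there. Do not grip or lift it, do not tip it the wrong way onto its open side, and leave the other things on the table where they are.

Things in the scene. Friction and masses are not known exactly. Their poses are not given: they have to be found in the camera images.
- meal_box: loose white open-topped plastic box, 80 to 170 g: base 200 (its x) by 140 mm (its y), 70 deep (its z), walls and base 3 mm, lip 4 mm outward round the open top. Origin: centre of the base's underside; z points out of the open side, up when it sits on its base. It starts standing on the long side at its y = -70 mm: y axis up, z axis level, foot 70 mm deep, leaning 3 degrees towards its base
- lip (a point): middle of the meal box's lip on the long side that is uppermost at the start, at its x = 0, y = 74, z = 68 mm; about 148 mm above the table at the start, the top of the standing box. Pushed here towards the base (along the box's -z), the box falls by itself onto its base once it leans about 20 degrees. On its base it slides easily
- mat: red place mat, 320 mm (its x) by 240 mm (its y), with a thin white line near each edge, printed flat on the table (under 1.5 mm, things slide over it without catching); fixed. Origin at its centre, on the table; z up. It lies on the side to which the base of the standing box faces
- foot_a (a point): outer corner of the meal box's base at its x = -100 mm, y = -70 mm, z = 0
- foot_b (a point): outer corner of the meal box's base at its x = 100 mm, y = -70 mm, z = 0
- foot_c (a point): outer corner of the meal box's base at its x = 100 mm, y = 70 mm, z = 0
- foot_d (a point): outer corner of the meal box's base at its x = -100 mm, y = 70 mm, z = 0
- soup_tub: empty round white soup tub, 160 mm across the rim, 75 mm high, standing upright; origin at the centre of its underside. Bystander
- can: drinks can, 66 mm across, 115 mm high, green band, upright; origin at the centre of its underside. Bystander
- sauce_pot: small red sauce pot with a clear lid, 64 mm across, 35 mm high; origin at the centre of its underside. Bystander
- charger: grey phone charger block, 50 x 30 x 55 mm high; origin at the centre of its underside. Bystander
- spoon: spoon with a grey handle, 180 mm long, lying along its x axis; origin under it. Bystander
- tea_box: closed yellow tea carton, 60 x 100 x 70 mm high; origin at the centre of its underside. Bystander

How it is judged:
By the outcome, as a careful person would: the job done as asked, in the order asked, and still so for the second after the job is handed in, with the robot touching nothing.
It also fails if it takes over 48 s, if anything falls off the work surface, if the arm or the gripper's body presses on something with over 40 N, if the wrist force passes 120 N, or if a joint passes its speed limit or range.

### The arm

A 6-joint arm with a two-finger parallel gripper is mounted at the origin on the work surface. World frame = base frame: x ahead of the robot, y to its left, z up, the work surface at z = 0. Lengths are in mm, angles in rad, forces in N, time in s.
With the tool pointing down it reaches from about 225 to 725 mm from the base axis. Payload 3.1 kg.
Tool frame: the origin (TCP) lies between the finger pads; the fingertips stand 25 mm ahead of it and the grasp point (between the pads) lies 6 mm ahead of it (r.tip_extent is the distance from the TCP to the fingertips, in mm); z points along the fingers, y is the line along which they close (so a half turn about z gives the same grasp; the last joint's range is limited). The gripper opens to 85 mm and grips with 20 to 120 N. Pads are 22 mm wide; open, the fingers measure 114 mm over their backs; the gripper's body (76 mm by 85 mm) begins 54 mm behind the grasp point. The pads swing forward as they close: fully open they stand 13 mm farther back than shut.
Start: joints at [-1.441, 0.048, 0.099, 1.622, 0, 1.443], TCP at [133.836, -507.647, 256.312] pointing down, gripper open.
Joint ranges: [-2.91, 2.91], [-0.99, 1.94], [-1.21, 1.42], [-2.12, 2.29], [-1.49, 1.47], [-3.14, 3.14]. Speed limits (rad/s): [2.79, 2.79, 3.14, 3.14, 3.14, 3.14].

### API

Orientations are given as [roll, pitch, yaw] about the fixed x, y, z axes, in that order (R = Rz(yaw) Ry(pitch) Rx(roll)).
In Python, from workcell import get_obs, snapshot, calibration, order, r gives the robot as it stands. The module is installed in compiled form; this text tells all that it offers.
- The arm moves only by the tool play_rows, never from a script. Its argument "series" is a list of rows, each an object of numbers: "ax", "ay", "az": the turn, a rotation vector about the tool's x, y, z each as a share of 2 rad, from -1 to 1; "x", "y", "z": the shift along the tool's x, y, z each as a share of 15 cm, from -1 to 1; "jaw": the opening, from -1 (shut) to 1 (fully open). In form: [{"ax": .., "ay": .., "az": .., "x": .., "y": .., "z": .., "jaw": ..}, ...]. A call has 1 to 20 rows; each row is the pose to reach, as a shift and turn from the pose commanded when the call began, along the tool's axes at that moment; what a row does not reach only later rows make up. A row lasts 1/10 s, in which the tool goes at most 50 mm and 8.59 degrees, less where a joint would pass 70% of its speed; a pose out of reach is approached as far as the arm can. A call with a number of a shift or a turn outside -1 to 1 is refused whole. A call with a gripper value outside its range is refused whole. The fingers move at their own pace and stop on an object; "newtons" is the grip in N (left out, the last holds). Time passes only in rows, so rows that repeat a pose let the fingers close. It gives the time, the measured TCP pose, the force, the opening and the grip force at its end, in the units of the state.
- get_obs(): the state, without advancing time (a new reading comes with each control period).
- snapshot(name): name is "scene" or "top" or "wrist"; returns (picture, depth): 420x560x3 uint8, blue, green, red; 420x560 float32, mm along the optical axis (not along the pixel's ray), 0 where there is no reading.
- calibration(name): a dict with "mtx" (3x3 intrinsics, pixels), "k1" (the pictures are not rectified: a ray, as slopes to the right and down, at radius r is drawn at 1 + k1 r^2 times it, then the intrinsics apply), "origin" and "attitude" of the camera in the world; the wrist camera has in their place "hand_eye" (4x4, takes a point from camera to tool coordinates, whose origin is the TCP and whose axes are the flange's). Camera axes: x right, y up, looking along -z (the intrinsics and any distortion apply to the point x, -y, -z); pixel columns grow to the right and rows downward; lengths in mm; the calibration is good to about 2 mm. A picture is of the moment at which its call begins: read the wrist's pose just before it. calibration takes no time and is no camera call.
- order.sign_off(): hands the job in; it is judged then, once.
The state is a dict: "time_s": time; "q": joint angles; "qvel": joint speeds; "joint_efforts": joint torques, N m; "tcp_pos": TCP position; "orientation": TCP orientation; "force": force on the tool from outside, world axes, zero at the start; "wrist_torque": the same for the moment, N m; "width": finger opening in mm; "gripper_force": force on a finger pad.
Only numpy, scipy, OpenCV 4.12 (cv2) and the standard library are available. Lean on these libraries where they do the work, as an engineer would, in place of code of your own. Each camera call takes 0.05 s, during which the arm holds its last target. There are 200 camera calls.

## Working session

There is one attempt and no reset: what is moved stays moved. The work goes in short steps, Python scripts to look and compute and a tool call to move; the robot and the scene stay as the last step left them, time stands still between calls to the robot, and variables do not carry over. Pictures are saved under pics/ and viewed, at most 10 in all, crops included, and the job is handed in when it is done.

Besides the shell and the picture viewer there is one more tool, called after "Request:" by a JSON object that holds its "name" and its "arguments", one argument or row to a line. play_rows: Moves the arm, as the interface text tells. Shift numbers are shares of 15 cm and turn numbers shares of 2 rad, none past 1 either way. Its arguments: {"type":"object","properties":{"series":{"type":"array","items":{"type":"object","properties":{"ax":{"type":"number"},"ay":{"type":"number"},"az":{"type":"number"},"x":{"type":"number"},"y":{"type":"number"},"z":{"type":"number"},"jaw":{"type":"number"}}}},"newtons":{"type":"number"}},"required":["series"]}

```bash
mkdir -p pics; cat > h.py <<'E'
import numpy as np,cv2
from workcell import get_obs,snapshot,calibration,order,r
from scipy.spatial.transform import Rotation as Ro
def cam(n,o=None):
    c=calibration(n)
    if 'hand_eye' in c:
        o=o or get_obs(); T=np.eye(4);T[:3,:3]=Ro.from_euler('xyz',o['orientation']).as_matrix();T[:3,3]=o['tcp_pos']
        W=T@np.array(c['hand_eye']);return np.array(c['mtx']),c['k1'],W[:3,3],W[:3,:3]
    a=np.array(c['attitude'])
    R=a if a.shape==(3,3) else Ro.from_euler('xyz',a).as_matrix()
    return np.array(c['mtx']),c['k1'],np.array(c['origin']),R
def rays(C,uv):
    K,k,o,R=C
    d=(np.asarray(uv,float).reshape(-1,2)-K[:2,2])/[K[0,0],K[1,1]]
    s=d.copy()
    for _ in range(15): s=d/(1+k*(s**2).sum(1,keepdims=True))
    return np.c_[s[:,0],-s[:,1],-np.ones(len(s))]@R.T
def onz(C,uv,z):
    d=rays(C,uv);return C[2]+d*((z-C[2][2])/d[:,2])[:,None]
def pts(C,uv,dep): return C[2]+rays(C,uv)*np.asarray(dep,float).reshape(-1,1)
E
python3 - <<'E'
from h import *
for n in('scene','top'):
    c=calibration(n);print(n,c)
    p,d=snapshot(n);cv2.imwrite(f'pics/{n}0.png',p);np.savez(f'{n}0.npz',p=p,d=d)
print(get_obs())
E
```

```text
scene {'mtx': array([[392.40573628,   0.        , 280.37031604],
       [  0.        , 392.40573628, 210.54940731],
       [  0.        ,   0.        ,   1.        ]]), 'k1': 0.0022178633792287817, 'origin': array([1304.13887277, -282.66437204,  941.46282215]), 'attitude': array([0.72962622, 0.01766215, 1.21667792])}
top {'mtx': array([[441.52072835,   0.        , 281.46848353],
       [  0.        , 441.52072835, 204.73646002],
       [  0.        ,   0.        ,   1.        ]]), 'k1': -0.0898893110799194, 'origin': array([ 333.15681246,  -30.98555837, 1338.32357526]), 'attitude': array([ 0.20940189, -0.00387266, -1.57056748])}
{'time_s': 0.1, 'q': array([-1.44081416e+00,  4.86936591e-02,  9.77587994e-02,  1.62198070e+00,
        5.01550807e-06,  1.44297507e+00]), 'qvel': array([ 0.00064894, -0.00163278,  0.00312311,  0.0009448 ,  0.00291554,
       -0.00028474]), 'joint_efforts': array([ 2.82848850e-03, -3.39851367e+01,  3.20935428e+01,  1.57974951e-02,
       -1.72654177e-04, -1.91963160e-06]), 'tcp_pos': array([ 133.76719699, -507.167921  ,  255.22746317]), 'orientation': array([-3.13949134e+00, -2.75120974e-04,  2.57803124e-01]), 'force': array([ 0.94105528, -0.17267004,  0.11362396]), 'wrist_torque': array([ 0.04380805, -0.04906167, -0.02619057]), 'gripper_force': 0.0, 'width': 85.75609125029855}
```

View pics/scene0.png

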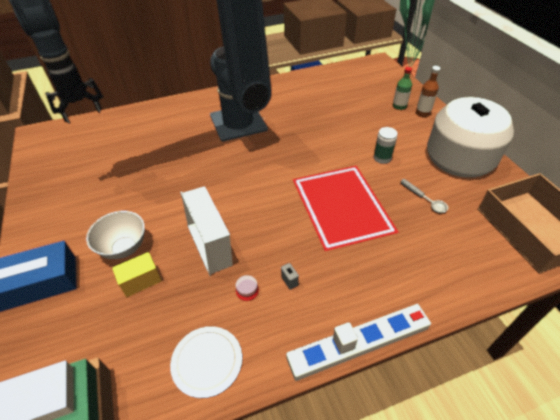

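View pics/top0.png

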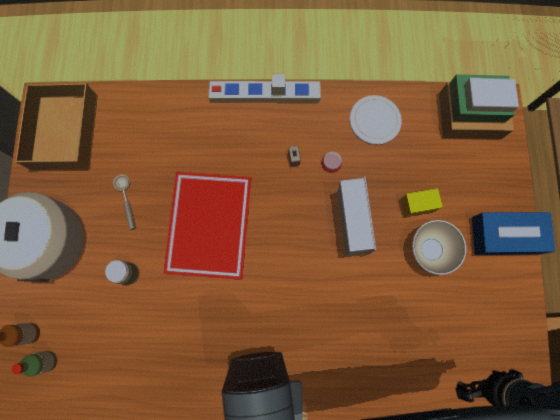

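The scene view shows the white box standing near (208,230), with the mat to its right at (343,205). In the top view the box is at about (357,215), the mat at (208,225), the tub at (439,248), the tea box at (424,201), the pot at (333,161) and the charger at (295,155). The base faces the mat, which is world +y.

```bash
cat > m.py <<'E'
from h import *
def cloud(n,f=None):
    if f: z=np.load(f);p,d=z['p'],z['d'];C=cam(n)
    else: C=cam(n);p,d=snapshot(n)
    v,u=np.mgrid[:420,:560];uv=np.c_[u.ravel(),v.ravel()]
    return p,C,pts(C,uv,d.ravel()).reshape(420,560,3),d
def rect(xy):
    return cv2.boxPoints(cv2.minAreaRect(xy.astype(np.float32)))
def mat(p,C):
    b,g,rr=[p[...,i].astype(int) for i in range(3)]
    m=((rr>140)&(g<60)&(b<60)).astype(np.uint8)
    m=cv2.morphologyEx(m,cv2.MORPH_CLOSE,np.ones((9,9)))
    c=max(cv2.findContours(m,0,1)[0],key=cv2.contourArea)
    q=onz(C,c.reshape(-1,2),0)[:,:2];R=cv2.minAreaRect(q.astype(np.float32));return R,cv2.boxPoints(R)
E
python3 - <<'E'
from m import *
np.set_printoptions(precision=1,suppress=True)
for n in('top','scene'):
    p,C,P,d=cloud(n,n+'0.npz')
    print(n,mat(p,C))
    w=(p.min(2)>120)&(d>0);X=P[w]
    X=X[(X[:,0]>200)&(X[:,0]<560)&(X[:,1]>-350)&(X[:,1]<-50)]
    for lo,hi in((135,160),(20,130)):
        Y=X[(X[:,2]>lo)&(X[:,2]<hi)]
        print(lo,len(Y),Y.min(0),Y.max(0),np.median(Y,0))
        if len(Y)>10: print(cv2.minAreaRect(Y[:,:2].astype(np.float32)),rect(Y[:,:2]))
p,C,P,d=cloud('top','top0.npz')
for k,(u,v) in dict(tub=(439,248),tea=(424,201),pot=(333,161),chg=(295,155)).items(): 
    s=P[v-3:v+4,u-3:u+4].reshape(-1,3);print(k,np.median(s,0))
X=P[(P[...,2]>15)&(d>0)];
for nm,a in dict(tub=(150,400,-460,-250),tea=(400,520,-420,-250),pot=(480,600,-190,-110),chg=(480,620,-110,-30)).items():
    Y=X[(X[:,0]>a[0])&(X[:,0]<a[1])&(X[:,1]>a[2])&(X[:,1]<a[3])];print(nm,Y.min(0),Y.max(0))
E
```

```text
top (((557.0278930664062, 190.66943359375), (240.49195861816406, 321.2047119140625), 86.03954315185547), array([[388.5,  81.8],
       [708.9,  59.6],
       [725.6, 299.5],
       [405.1, 321.7]], dtype=float32))
135 893 [ 461.5 -289.9  135.1] [ 559.8 -210.7  154.7] [ 511.  -250.9  142.5]
((512.4015502929688, -250.4278564453125), (100.19257354736328, 70.17149353027344), 5.8775315284729) [[ 459.  -220.7]
 [ 466.2 -290.5]
 [ 565.8 -280.2]
 [ 558.6 -210.4]]Traceback (most recent call last):
  File "<stdin>", line 10, in <module>
    return umr_minimum(a, axis, None, out, keepdims, initial, where)
ValueError: zero-size array to reduction operation minimum which has no identity
```

```bash
python3 - <<'E'
from m import *
np.set_printoptions(precision=1,suppress=True)
for n in('top','scene'):
    p,C,P,d=cloud(n,n+'0.npz')
    if n=='scene': print(mat(p,C))
    w=(p.min(2)>(100 if n=='top' else 90))&(d>0);X=P[w]
    X=X[(X[:,0]>400)&(X[:,0]<720)&(X[:,1]>-330)&(X[:,1]<-150)]
    for lo,hi in((110,165),(20,130)):
        Y=X[(X[:,2]>lo)&(X[:,2]<hi)]
        print(n,lo,len(Y))
        if len(Y)>10: print(Y.min(0),Y.max(0),cv2.minAreaRect(Y[:,:2].astype(np.float32)),rect(Y[:,:2]))
    if n=='top':
        Y=X[(X[:,2]>110)]; print(np.c_[np.arange(-295,-200,10),[np.median(Y[abs(Y[:,1]-y)<5,2]) for y in range(-295,-200,10)]])
p,C,P,d=cloud('top','top0.npz')
for k,(u,v,s) in dict(tub=(439,248,34),tea=(424,201,24),pot=(333,161,14),chg=(295,155,14)).items(): 
    Y=P[v-s:v+s,u-s:u+s].reshape(-1,3);Y=Y[(Y[:,2]>15)&(Y[:,2]<300)];print(k,Y.min(0),Y.max(0))
E
```

```text
top 110 1853
[ 459.5 -289.9  127.5] [ 666.6 -201.1  154.7] ((562.1318969726562, -245.5659637451172), (202.97503662109375, 70.68331146240234), 5.872039318084717) [[ 457.6 -220.8]
 [ 464.8 -291.1]
 [ 666.7 -270.3]
 [ 659.5 -200. ]]
top 20 3
[[-295.     nan]
 [-285.   145.9]
 [-275.   144.9]
 [-265.   143.8]
 [-255.   143.2]
 [-245.   142.4]
 [-235.   141.8]
 [-225.   141.1]
 [-215.   140.6]
 [-205.   139.3]]
(((553.65087890625, 189.46310424804688), (192.38381958007812, 267.8949890136719), 86.00888061523438), array([[413.3, 102.8],
       [680.6,  84.2],
       [694. , 276.1],
       [426.7, 294.7]], dtype=float32))
scene 110 1484
[ 458.2 -292.1  110.2] [ 669.9 -201.   152.4] ((562.7532958984375, -245.8968963623047), (208.01866149902344, 72.07536315917969), 5.927151203155518) [[ 455.6 -220.8]
 [ 463.  -292.5]
 [ 669.9 -271. ]
 [ 662.5 -199.3]]
scene 20 118
[ 462.  -292.1   22.3] [ 669.9 -209.2  129.7] ((570.8629150390625, -276.2464904785156), (210.10610961914062, 65.63275909423828), 20.21548843383789) [[ 460.9 -281.8]
 [ 483.6 -343.3]
 [ 680.8 -270.7]
 [ 658.1 -209.2]]
tub [ 401.2 -575.1   15. ] [ 585.3 -414.2   81.3]
tea [ 544.  -525.4   16.3] [ 655.1 -405.6   78.9]
pot [ 725.1 -220.2   15.6] [ 781.3 -163.    42.6]
chg [739.5 -92.6  15.5] [794.5 -56.5  64.2]
  return _methods._mean(a, axis=axis, dtype=dtype,
  ret = ret.dtype.type(ret / rcount)
```

```bash
cat > go.py <<'E'
import sys
from h import *
t=list(map(float,sys.argv[1:5]))
o=get_obs();R=Ro.from_euler('xyz',o['orientation']);G=Ro.from_euler('xyz',[np.pi,0,t[3]])
s=R.inv().apply(np.array(t[:3])-o['tcp_pos'])/150;a=(R.inv()*G).as_rotvec()/2
print('t',o['time_s'],'shift',s.round(3),'turn',a.round(3),'tip',r.tip_extent,'q',o['q'].round(2))
E
python3 go.py 570 -321 255 1.674
```

```text
t 0.1 shift [ 3.129e+00 -4.590e-01  3.000e-03] turn [-0.001 -0.001 -0.708] tip 25.0 q [-1.44  0.05  0.1   1.62  0.    1.44]
```

Request:
{"name": "play_rows", "arguments": {
  "series": [
    {"x": 0.33, "y": -0.08},
    {"x": 0.67, "y": -0.15},
    {"x": 1, "y": -0.23},
    {"x": 1, "y": -0.23}
  ]
}}

```text
invalid input
```

Request:
{"name": "play_rows", "arguments": {
  "series": [
    {"x": 0.33, "y": -0.08},
    {"x": 0.67, "y": -0.15},
    {"x": 1, "y": -0.23},
    {"x": 1, "y": -0.23}
  ]
}}

```text
invalid input
```

Request:
{"name": "play_rows", "arguments": {
  "series": [
    {"x": 0.3, "az": -0.07},
    {"x": 0.6, "az": -0.14},
    {"x": 0.9, "az": -0.21},
    {"x": 0.9, "az": -0.28},
    {"x": 0.9, "az": -0.35},
    {"x": 0.9, "az": -0.42},
    {"x": 0.9, "az": -0.5},
    {"x": 0.9, "az": -0.57},
    {"x": 0.9, "az": -0.65},
    {"x": 0.9, "az": -0.708},
    {"x": 0.9, "az": -0.708},
    {"x": 0.9, "az": -0.708},
    {"x": 0.9, "az": -0.708}
  ]
}}

```text
invalid input
```

```bash
python3 go.py 570 -326 143 1.674
```

```text
t 0.1 shift [ 3.12  -0.425  0.75 ] turn [-0.001 -0.001 -0.708] tip 25.0 q [-1.44  0.05  0.1   1.62  0.    1.44]
```

All keys are probably required in every row.

Request:
{"name": "play_rows", "arguments": {
  "series": [
    {"ax": 0, "ay": 0, "az": 0, "x": 0.33, "y": -0.08, "z": 0, "jaw": 1},
    {"ax": 0, "ay": 0, "az": 0, "x": 0.67, "y": -0.15, "z": 0, "jaw": 1},
    {"ax": 0, "ay": 0, "az": 0, "x": 1, "y": -0.23, "z": 0, "jaw": 1},
    {"ax": 0, "ay": 0, "az": 0, "x": 1, "y": -0.23, "z": 0, "jaw": 1}
  ]
}}

```text
time_s: 0.5
tcp_pos: [274.1, -432.9, 255.8]
orientation: [-3.14, -0.002, 0.265]
force: [-0.9, -0.5, 0.9]
width: 85.4
gripper_force: 0.0
```

Request:
{"name": "play_rows", "arguments": {
  "series": [
    {"ax": 0, "ay": 0, "az": 0, "x": 0.33, "y": -0.08, "z": 0, "jaw": 1},
    {"ax": 0, "ay": 0, "az": 0, "x": 0.67, "y": -0.15, "z": 0, "jaw": 1},
    {"ax": 0, "ay": 0, "az": 0, "x": 1, "y": -0.2, "z": 0, "jaw": 1},
    {"ax": 0, "ay": 0, "az": 0, "x": 1, "y": -0.2, "z": 0, "jaw": 1}
  ]
}}

```text
time_s: 0.9
tcp_pos: [411.2, -366.2, 255.3]
orientation: [-3.14, -0.002, 0.264]
force: [-0.0, 0.1, 0.0]
width: 84.9
gripper_force: 0.0
```

Request:
{"name": "play_rows", "arguments": {
  "series": [
    {"ax": 0, "ay": 0, "az": -0.07, "x": 0.3, "y": 0, "z": 0, "jaw": 1},
    {"ax": 0, "ay": 0, "az": -0.21, "x": 0.6, "y": 0, "z": 0, "jaw": 1},
    {"ax": 0, "ay": 0, "az": -0.708, "x": 0.9, "y": 0, "z": 0, "jaw": 1},
    {"ax": 0, "ay": 0, "az": -0.708, "x": 0.9, "y": 0, "z": 0, "jaw": 1},
    {"ax": 0, "ay": 0, "az": -0.708, "x": 0.9, "y": 0, "z": 0, "jaw": 1},
    {"ax": 0, "ay": 0, "az": -0.708, "x": 0.9, "y": 0, "z": 0, "jaw": 1},
    {"ax": 0, "ay": 0, "az": -0.708, "x": 0.9, "y": 0, "z": 0, "jaw": 1},
    {"ax": 0, "ay": 0, "az": -0.708, "x": 0.9, "y": 0, "z": 0, "jaw": 1},
    {"ax": 0, "ay": 0, "az": -0.708, "x": 0.9, "y": 0, "z": 0, "jaw": 1},
    {"ax": 0, "ay": 0, "az": -0.708, "x": 0.9, "y": 0, "z": 0, "jaw": 1},
    {"ax": 0, "ay": 0, "az": -0.708, "x": 0.9, "y": 0, "z": 0, "jaw": 1},
    {"ax": 0, "ay": 0, "az": -0.708, "x": 0.9, "y": 0, "z": 0, "jaw": 1}
  ]
}}

```text
time_s: 2.1
tcp_pos: [537.3, -335.1, 255.9]
orientation: [-3.141, -0.0, 1.671]
force: [0.3, -0.6, -0.1]
width: 85.6
gripper_force: 0.0
```

```bash
python3 go.py 571 -331 143 1.674
```

```text
t 2.1 shift [0.005 0.227 0.752] turn [-0.    -0.    -0.001] tip 25.0 q [-0.66  0.34  0.44  1.67 -0.    0.81]
```

Request:
{"name": "play_rows", "arguments": {
  "series": [
    {"ax": 0, "ay": 0, "az": 0, "x": 0, "y": 0.22, "z": 0, "jaw": 1},
    {"ax": 0, "ay": 0, "az": 0, "x": 0, "y": 0.22, "z": 0.3, "jaw": 1},
    {"ax": 0, "ay": 0, "az": 0, "x": 0, "y": 0.22, "z": 0.55, "jaw": 1},
    {"ax": 0, "ay": 0, "az": 0, "x": 0, "y": 0.22, "z": 0.75, "jaw": 1},
    {"ax": 0, "ay": 0, "az": 0, "x": 0, "y": 0.22, "z": 0.75, "jaw": 1},
    {"ax": 0, "ay": 0, "az": 0, "x": 0, "y": 0.22, "z": 0.75, "jaw": 1}
  ]
}}

```text
time_s: 2.7
tcp_pos: [570.2, -330.9, 143.5]
orientation: [-3.14, -0.001, 1.673]
force: [-0.2, -0.4, 0.8]
width: 85.3
gripper_force: 0.0
```

```bash
python3 - <<'E'
from h import *
p,d=snapshot('scene');cv2.imwrite('pics/s1.png',cv2.resize(p[80:360,60:340],None,fx=2,fy=2))
o=get_obs();print(o['tcp_pos'],o['force'])
E
```

```text
[ 571.27115243 -331.66289982  145.63468852] [-0.28047831  0.39188583  0.46714626]
```

View pics/s1.png

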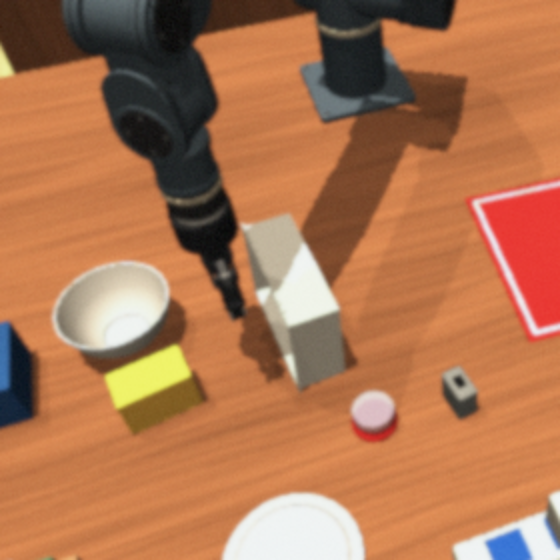

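The fingertips at (235,310) are beside the open side with clearance. I'll lower them slightly and push slowly.

Request:
{"name": "play_rows", "arguments": {
  "series": [
    {"ax": 0, "ay": 0, "az": 0, "x": 0.08, "y": 0, "z": 0.06, "jaw": 1},
    {"ax": 0, "ay": 0, "az": 0, "x": 0.16, "y": 0, "z": 0.06, "jaw": 1},
    {"ax": 0, "ay": 0, "az": 0, "x": 0.2, "y": 0, "z": 0.06, "jaw": 1},
    {"ax": 0, "ay": 0, "az": 0, "x": 0.22, "y": 0, "z": 0.06, "jaw": 1},
    {"ax": 0, "ay": 0, "az": 0, "x": 0.24, "y": 0, "z": 0.06, "jaw": 1},
    {"ax": 0, "ay": 0, "az": 0, "x": 0.26, "y": 0, "z": 0.06, "jaw": 1},
    {"ax": 0, "ay": 0, "az": 0, "x": 0.28, "y": 0, "z": 0.06, "jaw": 1},
    {"ax": 0, "ay": 0, "az": 0, "x": 0.3, "y": 0, "z": 0.06, "jaw": 1},
    {"ax": 0, "ay": 0, "az": 0, "x": 0.32, "y": 0, "z": 0.06, "jaw": 1},
    {"ax": 0, "ay": 0, "az": 0, "x": 0.34, "y": 0, "z": 0.06, "jaw": 1},
    {"ax": 0, "ay": 0, "az": 0, "x": 0.36, "y": 0, "z": 0.06, "jaw": 1},
    {"ax": 0, "ay": 0, "az": 0, "x": 0.38, "y": 0, "z": 0.06, "jaw": 1},
    {"ax": 0, "ay": 0, "az": 0, "x": 0.4, "y": 0, "z": 0.06, "jaw": 1}
  ]
}}

```text
time_s: 4.05
tcp_pos: [564.6, -271.0, 134.8]
orientation: [-3.142, -0.0, 1.674]
force: [1.0, 0.5, 0.5]
width: 85.3
gripper_force: 0.0
```

```bash
python3 - <<'E'
from h import *
p,d=snapshot('scene');cv2.imwrite('pics/s2.png',cv2.resize(p[80:360,60:340],None,fx=2,fy=2))
o=get_obs();print(o['tcp_pos'],o['force'])
E
```

```text
[ 564.60380977 -270.46555893  134.79540186] [ 0.52218268 -0.03647123 -1.08105205]
```

View pics/s2.png

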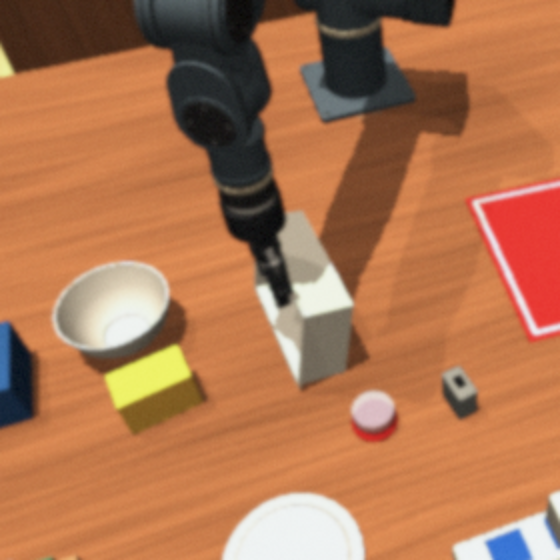

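The box is tipping as wanted: the top has moved forward and the foot corner at (300,388) hasn't moved.

Request:
{"name": "play_rows", "arguments": {
  "series": [
    {"ax": 0, "ay": 0, "az": 0, "x": 0.02, "y": 0, "z": 0, "jaw": 1},
    {"ax": 0, "ay": 0, "az": 0, "x": 0.04, "y": 0, "z": 0, "jaw": 1},
    {"ax": 0, "ay": 0, "az": 0, "x": 0.06, "y": 0, "z": 0, "jaw": 1},
    {"ax": 0, "ay": 0, "az": 0, "x": 0.08, "y": 0, "z": 0, "jaw": 1},
    {"ax": 0, "ay": 0, "az": 0, "x": 0.1, "y": 0, "z": 0, "jaw": 1},
    {"ax": 0, "ay": 0, "az": 0, "x": 0.12, "y": 0, "z": 0, "jaw": 1},
    {"ax": 0, "ay": 0, "az": 0, "x": 0.14, "y": 0, "z": 0, "jaw": 1},
    {"ax": 0, "ay": 0, "az": 0, "x": 0.16, "y": 0, "z": 0, "jaw": 1},
    {"ax": 0, "ay": 0, "az": 0, "x": 0.17, "y": 0, "z": 0, "jaw": 1},
    {"ax": 0, "ay": 0, "az": 0, "x": 0.18, "y": 0, "z": 0, "jaw": 1},
    {"ax": 0, "ay": 0, "az": 0, "x": 0.18, "y": 0, "z": 0, "jaw": 1},
    {"ax": 0, "ay": 0, "az": 0, "x": 0.18, "y": 0, "z": 0, "jaw": 1}
  ]
}}

```text
time_s: 5.3
tcp_pos: [561.9, -244.5, 134.8]
orientation: [3.142, 0.0, 1.674]
force: [1.0, 0.2, 0.8]
width: 85.3
gripper_force: 0.0
```

```bash
python3 - <<'E'
from h import *
p,d=snapshot('scene');cv2.imwrite('pics/s3.png',cv2.resize(p[80:360,60:340],None,fx=2,fy=2))
o=get_obs();print(o['tcp_pos'],o['force'])
E
```

```text
[ 561.92938487 -244.53769786  134.82323584] [ 0.63289793 -0.69786268  0.34281617]
```

View pics/s3.png

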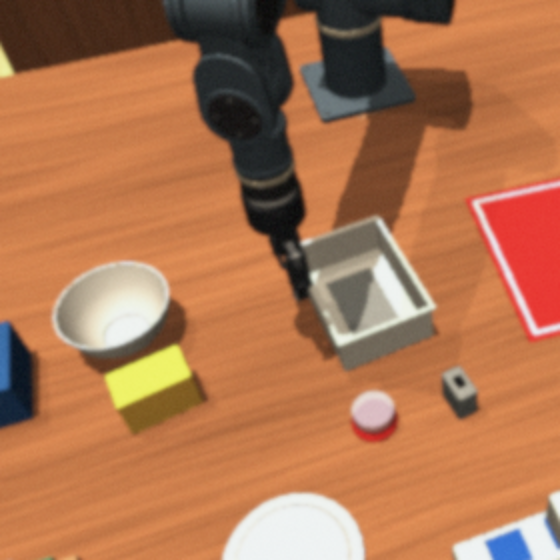

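The box is now flat on its base with the open side up (rim corners at about (303,243), (378,220), (435,307) and (345,347)), and the gripper is above its rear side. Next I measure its pose.

```bash
cat > box.py <<'E'
from m import *
np.set_printoptions(precision=1,suppress=True)
for n in('top','scene'):
    p,C,P,d=cloud(n);X=P[(p.min(2)>75)&(d>0)]
    import sys
    y0,y1=map(float,sys.argv[1:3])
    X=X[(X[:,0]>400)&(X[:,0]<715)&(X[:,1]>y0)&(X[:,1]<y1)&(X[:,2]>58)&(X[:,2]<80)]
    R=cv2.minAreaRect(X[:,:2].astype(np.float32));print(n,len(X),R,X[:,2].max());print(cv2.boxPoints(R))
E
python3 box.py -260 30; python3 go.py 561 -265 65 1.674
```

```text
top 432 ((553.2662353515625, -148.7823028564453), (209.01486206054688, 148.20277404785156), 5.85795259475708) 77.25390634230871
[[ 441.7  -85.7]
 [ 456.9 -233.2]
 [ 664.8 -211.8]
 [ 649.7  -64.4]]
scene 628 ((551.1055297851562, -148.7124481201172), (212.18458557128906, 148.95787048339844), 5.587282180786133) 76.79304592719359
[[ 438.3  -84.9]
 [ 452.8 -233.2]
 [ 663.9 -212.5]
 [ 649.4  -64.3]]
t 5.45 shift [-0.135 -0.02   0.465] turn [ 0.  0. -0.] tip 25.0 q [-0.52  0.28  0.12  1.41 -0.    0.95]
```

Request:
{"name": "play_rows", "arguments": {
  "series": [
    {"ax": 0, "ay": 0, "az": 0, "x": -0.1, "y": -0.02, "z": 0, "jaw": 1},
    {"ax": 0, "ay": 0, "az": 0, "x": -0.12, "y": -0.02, "z": 0, "jaw": 1},
    {"ax": 0, "ay": 0, "az": 0, "x": -0.12, "y": -0.02, "z": 0.2, "jaw": 1},
    {"ax": 0, "ay": 0, "az": 0, "x": -0.12, "y": -0.02, "z": 0.4, "jaw": 1},
    {"ax": 0, "ay": 0, "az": 0, "x": -0.12, "y": -0.02, "z": 0.5, "jaw": 1},
    {"ax": 0, "ay": 0, "az": 0, "x": -0.12, "y": -0.02, "z": 0.5, "jaw": 1},
    {"ax": 0, "ay": 0, "az": 0, "x": -0.12, "y": -0.02, "z": 0.5, "jaw": 1}
  ]
}}

```text
time_s: 6.15
tcp_pos: [560.9, -263.0, 60.2]
orientation: [3.141, 0.0, 1.674]
force: [0.1, -0.2, 0.5]
width: 85.6
gripper_force: 0.0
```

```bash
python3 go.py 560 -130 60 1.643;python3 go.py 557 106 60 1.571
```

```text
t 6.15 shift [0.882 0.085 0.001] turn [0.    0.    0.015] tip 25.0 q [-0.55  0.33  0.04  1.27  0.    0.92]
t 6.15 shift [2.45e+00 2.27e-01 1.00e-03] turn [0.    0.    0.051] tip 25.0 q [-0.55  0.33  0.04  1.27  0.    0.92]
```

Request:
{"name": "play_rows", "arguments": {
  "series": [
    {"ax": 0, "ay": 0, "az": 0, "x": 0.06, "y": 0, "z": 0, "jaw": 1},
    {"ax": 0, "ay": 0, "az": 0, "x": 0.1, "y": 0, "z": 0, "jaw": 1},
    {"ax": 0, "ay": 0, "az": 0, "x": 0.13, "y": 0, "z": 0, "jaw": 1},
    {"ax": 0, "ay": 0, "az": 0, "x": 0.15, "y": 0, "z": 0, "jaw": 1},
    {"ax": 0, "ay": 0, "az": 0, "x": 0.17, "y": 0, "z": 0, "jaw": 1},
    {"ax": 0, "ay": 0, "az": 0, "x": 0.19, "y": 0, "z": 0, "jaw": 1},
    {"ax": 0, "ay": 0, "az": 0, "x": 0.21, "y": 0, "z": 0, "jaw": 1},
    {"ax": 0, "ay": 0, "az": 0, "x": 0.23, "y": 0.002, "z": 0, "jaw": 1},
    {"ax": 0, "ay": 0, "az": 0.001, "x": 0.26, "y": 0.005, "z": 0, "jaw": 1},
    {"ax": 0, "ay": 0, "az": 0.002, "x": 0.29, "y": 0.01, "z": 0, "jaw": 1},
    {"ax": 0, "ay": 0, "az": 0.003, "x": 0.32, "y": 0.015, "z": 0, "jaw": 1},
    {"ax": 0, "ay": 0, "az": 0.004, "x": 0.35, "y": 0.02, "z": 0, "jaw": 1},
    {"ax": 0, "ay": 0, "az": 0.005, "x": 0.38, "y": 0.025, "z": 0, "jaw": 1},
    {"ax": 0, "ay": 0, "az": 0.006, "x": 0.41, "y": 0.028, "z": 0, "jaw": 1},
    {"ax": 0, "ay": 0, "az": 0.007, "x": 0.44, "y": 0.031, "z": 0, "jaw": 1},
    {"ax": 0, "ay": 0, "az": 0.008, "x": 0.47, "y": 0.034, "z": 0, "jaw": 1},
    {"ax": 0, "ay": 0, "az": 0.009, "x": 0.5, "y": 0.037, "z": 0, "jaw": 1},
    {"ax": 0, "ay": 0, "az": 0.01, "x": 0.52, "y": 0.04, "z": 0, "jaw": 1},
    {"ax": 0, "ay": 0, "az": 0.01, "x": 0.53, "y": 0.04, "z": 0, "jaw": 1},
    {"ax": 0, "ay": 0, "az": 0.01, "x": 0.53, "y": 0.04, "z": 0, "jaw": 1}
  ]
}}

```text
time_s: 8.15
tcp_pos: [558.5, -182.5, 59.7]
orientation: [3.142, -0.001, 1.654]
force: [0.7, 0.6, 0.4]
width: 85.5
gripper_force: 0.0
```

```bash
python3 box.py -220 70; python3 go.py 557 106 60 1.571
```

```text
top 388 ((555.8417358398438, -97.21422576904297), (209.51417541503906, 147.90426635742188), 4.7016801834106445) 78.92824538933223
[[ 445.4  -32.1]
 [ 457.5 -179.5]
 [ 666.3 -162.3]
 [ 654.2  -14.9]]
scene 526 ((553.3442993164062, -97.55038452148438), (212.79287719726562, 149.5199432373047), 5.104626178741455) 75.4865786690275
[[ 440.7  -32.6]
 [ 454.  -181.5]
 [ 666.  -162.5]
 [ 652.7  -13.6]]
t 8.25 shift [ 1.918  0.151 -0.002] turn [-0.    -0.     0.041] tip 25.0 q [-0.43  0.26 -0.06  1.25  0.    1.06]
```

The box tracks the tool as predicted (centre 85 mm ahead of the TCP), so I continue.

Request:
{"name": "play_rows", "arguments": {
  "series": [
    {"ax": 0, "ay": 0, "az": 0, "x": 0.02, "y": 0, "z": 0, "jaw": 1},
    {"ax": 0, "ay": 0, "az": 0.001, "x": 0.05, "y": 0.004, "z": 0, "jaw": 1},
    {"ax": 0, "ay": 0, "az": 0.002, "x": 0.09, "y": 0.007, "z": 0, "jaw": 1},
    {"ax": 0, "ay": 0, "az": 0.003, "x": 0.14, "y": 0.011, "z": 0, "jaw": 1},
    {"ax": 0, "ay": 0, "az": 0.004, "x": 0.19, "y": 0.015, "z": 0, "jaw": 1},
    {"ax": 0, "ay": 0, "az": 0.005, "x": 0.24, "y": 0.019, "z": 0, "jaw": 1},
    {"ax": 0, "ay": 0, "az": 0.006, "x": 0.29, "y": 0.023, "z": 0, "jaw": 1},
    {"ax": 0, "ay": 0, "az": 0.007, "x": 0.34, "y": 0.027, "z": 0, "jaw": 1},
    {"ax": 0, "ay": 0, "az": 0.008, "x": 0.39, "y": 0.031, "z": 0, "jaw": 1},
    {"ax": 0, "ay": 0, "az": 0.009, "x": 0.44, "y": 0.035, "z": 0, "jaw": 1},
    {"ax": 0, "ay": 0, "az": 0.01, "x": 0.49, "y": 0.039, "z": 0, "jaw": 1},
    {"ax": 0, "ay": 0, "az": 0.011, "x": 0.54, "y": 0.043, "z": 0, "jaw": 1},
    {"ax": 0, "ay": 0, "az": 0.012, "x": 0.59, "y": 0.047, "z": 0, "jaw": 1},
    {"ax": 0, "ay": 0, "az": 0.013, "x": 0.64, "y": 0.051, "z": 0, "jaw": 1},
    {"ax": 0, "ay": 0, "az": 0.014, "x": 0.69, "y": 0.055, "z": 0, "jaw": 1},
    {"ax": 0, "ay": 0, "az": 0.016, "x": 0.74, "y": 0.059, "z": 0, "jaw": 1},
    {"ax": 0, "ay": 0, "az": 0.018, "x": 0.79, "y": 0.063, "z": 0, "jaw": 1},
    {"ax": 0, "ay": 0, "az": 0.019, "x": 0.83, "y": 0.066, "z": 0, "jaw": 1},
    {"ax": 0, "ay": 0, "az": 0.02, "x": 0.86, "y": 0.068, "z": 0, "jaw": 1},
    {"ax": 0, "ay": 0, "az": 0.02, "x": 0.88, "y": 0.07, "z": 0, "jaw": 1}
  ]
}}

```text
time_s: 10.25
tcp_pos: [558.1, -50.1, 59.8]
orientation: [-3.142, 0.0, 1.614]
force: [-0.4, 0.1, -0.6]
width: 85.6
gripper_force: 0.2
```

```bash
python3 box.py -80 180; python3 go.py 557 106 60 1.571
```

```text
top 327 ((557.5564575195312, 60.18370056152344), (210.5357208251953, 98.32516479492188), 1.0159144401550293) 77.90038049408122
[[451.4 107.5]
 [453.2   9.2]
 [663.7  12.9]
 [661.9 111.2]]
scene 482 ((555.9041137695312, 34.93697738647461), (214.5946044921875, 149.62771606445312), 2.931730270385742) 75.8595872296928
[[444.9 104.2]
 [452.6 -45.3]
 [666.9 -34.3]
 [659.2 115.1]]
t 10.35 shift [ 1.04e+00  3.80e-02 -1.00e-03] turn [ 0.    -0.     0.022] tip 25.0 q [-0.21  0.19 -0.14  1.24  0.    1.32]
```

Request:
{"name": "play_rows", "arguments": {
  "series": [
    {"ax": 0, "ay": 0, "az": 0, "x": 0.02, "y": 0, "z": 0, "jaw": 1},
    {"ax": 0, "ay": 0, "az": 0.001, "x": 0.06, "y": 0.002, "z": 0, "jaw": 1},
    {"ax": 0, "ay": 0, "az": 0.002, "x": 0.12, "y": 0.004, "z": 0, "jaw": 1},
    {"ax": 0, "ay": 0, "az": 0.003, "x": 0.18, "y": 0.006, "z": 0, "jaw": 1},
    {"ax": 0, "ay": 0, "az": 0.005, "x": 0.24, "y": 0.008, "z": 0, "jaw": 1},
    {"ax": 0, "ay": 0, "az": 0.007, "x": 0.3, "y": 0.01, "z": 0, "jaw": 1},
    {"ax": 0, "ay": 0, "az": 0.008, "x": 0.36, "y": 0.012, "z": 0, "jaw": 1},
    {"ax": 0, "ay": 0, "az": 0.009, "x": 0.42, "y": 0.014, "z": 0, "jaw": 1},
    {"ax": 0, "ay": 0, "az": 0.011, "x": 0.48, "y": 0.017, "z": 0, "jaw": 1},
    {"ax": 0, "ay": 0, "az": 0.013, "x": 0.54, "y": 0.02, "z": 0, "jaw": 1},
    {"ax": 0, "ay": 0, "az": 0.014, "x": 0.6, "y": 0.022, "z": 0, "jaw": 1},
    {"ax": 0, "ay": 0, "az": 0.016, "x": 0.66, "y": 0.025, "z": 0, "jaw": 1},
    {"ax": 0, "ay": 0, "az": 0.017, "x": 0.72, "y": 0.028, "z": 0, "jaw": 1},
    {"ax": 0, "ay": 0, "az": 0.018, "x": 0.78, "y": 0.03, "z": 0, "jaw": 1},
    {"ax": 0, "ay": 0, "az": 0.019, "x": 0.84, "y": 0.033, "z": 0, "jaw": 1},
    {"ax": 0, "ay": 0, "az": 0.02, "x": 0.9, "y": 0.035, "z": 0, "jaw": 1},
    {"ax": 0, "ay": 0, "az": 0.021, "x": 0.94, "y": 0.036, "z": 0, "jaw": 1},
    {"ax": 0, "ay": 0, "az": 0.022, "x": 0.97, "y": 0.037, "z": 0, "jaw": 1},
    {"ax": 0, "ay": 0, "az": 0.022, "x": 0.99, "y": 0.038, "z": 0, "jaw": 1},
    {"ax": 0, "ay": 0, "az": 0.022, "x": 1, "y": 0.038, "z": 0, "jaw": 1}
  ]
}}

```text
time_s: 12.35
tcp_pos: [557.4, 99.7, 59.9]
orientation: [3.142, 0.0, 1.57]
force: [-0.2, -0.7, 1.0]
width: 85.5
gripper_force: 0.6
```

```bash
python3 box.py 75 300; python3 go.py 557 106 60 1.571
```

```text
top 256 ((561.523193359375, 248.4268035888672), (25.803226470947266, 208.90765380859375), 89.83189392089844) 77.02283195901282
[[457.  235.8]
 [665.9 235.2]
 [666.  261. ]
 [457.1 261.6]]
scene 473 ((560.1911010742188, 185.1734619140625), (148.6143341064453, 213.332763671875), 89.29337310791016) 76.66443906560858
[[452.6 112.2]
 [665.9 109.6]
 [667.8 258.2]
 [454.4 260.8]]
t 12.45 shift [ 0.041 -0.002 -0.002] turn [-0.    -0.    -0.001] tip 25.0 q [ 0.06  0.2  -0.13  1.24  0.    1.63]
```

The box is on the mat with a good margin. I'll back off and then rise.

Request:
{"name": "play_rows", "arguments": {
  "series": [
    {"ax": 0, "ay": 0, "az": 0, "x": -0.1, "y": 0, "z": 0, "jaw": 1},
    {"ax": 0, "ay": 0, "az": 0, "x": -0.3, "y": 0, "z": 0, "jaw": 1},
    {"ax": 0, "ay": 0, "az": 0, "x": -0.55, "y": 0, "z": 0, "jaw": 1},
    {"ax": 0, "ay": 0, "az": 0, "x": -0.8, "y": 0, "z": -0.3, "jaw": 1},
    {"ax": 0, "ay": 0, "az": 0, "x": -1, "y": 0, "z": -0.6, "jaw": 1},
    {"ax": 0, "ay": 0, "az": 0, "x": -1, "y": 0, "z": -0.9, "jaw": 1},
    {"ax": 0, "ay": 0, "az": 0, "x": -1, "y": 0, "z": -1, "jaw": 1},
    {"ax": 0, "ay": 0, "az": 0, "x": -1, "y": 0, "z": -1, "jaw": 1},
    {"ax": 0, "ay": 0, "az": 0, "x": -1, "y": 0, "z": -1, "jaw": 1}
  ]
}}

```text
time_s: 13.35
tcp_pos: [557.2, -51.4, 210.0]
orientation: [3.141, 0.0, 1.569]
force: [-0.7, 0.1, -1.3]
width: 85.4
gripper_force: 0.0
```

```bash
python3 box.py 75 300; python3 -c "
from h import *
p,d=snapshot('top');cv2.imwrite('pics/t9.png',p)
print(cv2.boxPoints(((557,190.7),(320,240),-4)))"
```

```text
top 696 ((561.548095703125, 185.6925048828125), (209.45553588867188, 150.81881713867188), 0.06261672079563141) 78.13930518030429
[[456.7 261. ]
 [456.9 110.2]
 [666.4 110.4]
 [666.2 261.2]]
scene 657 ((558.197021484375, 185.31857299804688), (152.0923614501953, 214.66488647460938), 89.6812973022461) 76.33842857226671
[[450.4 109.9]
 [665.1 108.7]
 [666.  260.8]
 [451.3 262. ]]
[[405.76053 321.56873]
 [389.01895  82.15334]
 [708.2395   59.83127]
 [724.9811  299.24664]]
```

View pics/t9.png

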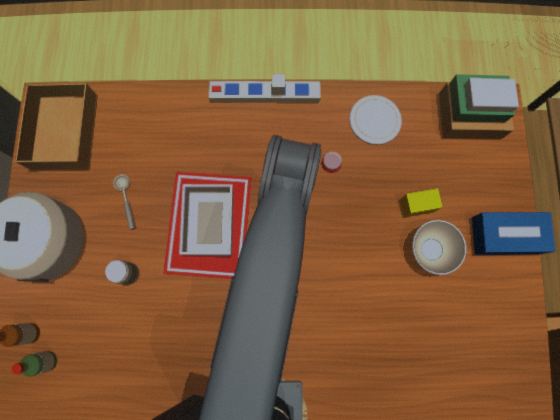

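The box, at (208,221), is open side up and well inside the red mat. The tub, tea box, pot, can and spoon are where they were, and the charger is hidden under the arm but nothing came near it. The gripper is clear.

```bash
python3 -c "
from workcell import order
print(order.sign_off())"
```

```text
the job is handed in; nothing more can be done
None
```

The meal box was tipped over gently with the fingertips onto its base, open side up, then pushed fully onto the red mat, and the job was handed in at about 13.5 s.

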